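Rack degreased parts to drain before welding

ROBOT

A 6-joint arm with a two-finger parallel gripper is mounted at the origin on the work surface. World frame = base frame: x ahead of the robot, y to its left, z up, the work surface at z = 0. Lengths are in m, angles in degrees, forces in N, time in s.
With the tool pointing down it reaches from about 0.375 to 0.75 m from the base axis. Payload 9 kg.
Tool frame: the origin (TCP) lies where the fingers leave the gripper's body, on its centre line; the fingertips stand 73 mm ahead of it and the grasp point (between the pads) lies 54 mm ahead of it (robot.tip_reach is the distance from the TCP to the fingertips, in m); z points along the fingers, y is the line along which they close (so a half turn about z gives the same grasp; the last joint's range is limited). The gripper opens to 85 mm and grips with 20 to 120 N. Pads are 22 mm wide; open, the fingers measure 114 mm over their backs; the gripper's body (76 mm by 85 mm) begins 54 mm behind the grasp point. The pads swing forward as they close: fully open they stand 13 mm farther back than shut.
Start: joints at [-82.26, 5.964, 5.575, 89.605, 0, 77.527], TCP at [0.207, -0.563, 0.304] pointing down, gripper open.
Joint ranges: [-171.21, 171.21], [-48.23, 106.86], [-62.78, 66.21], [-105.2, 120.99], [-86.42, 89.51], [-180, 180]. Speed limits (degrees/s): [127.2, 127.2, 147.25, 180, 180, 180].

INTERFACE

Orientations are given as [roll, pitch, yaw] about the fixed x, y, z axes, in that order (R = Rz(yaw) Ry(pitch) Rx(roll)).
In Python, from plant import robot gives the robot as it stands. Calls block until the motion is done:
- robot.move_pose(position, orientation): joint-space move of the TCP to a pose.
- robot.line_to(position, vel=0.15, rotation=None, guard=None): straight line of the TCP; rotation=None keeps the orientation; vel is the mean speed in m/s. With guard (N) it stops when the force on the tool has changed by that much, and returns True; else False.
- robot.goto_joints(angles): joint-space move.
- robot.set_gripper(opening): finger opening in m; the grip force is fixed at half the most; returns when the fingers have stopped.
- robot.pause(seconds).
- robot.ik(position, orientation): joint angles nearest the present ones, or None.
- robot.observe(): the state.
- robot.grab_frame(name): name is "scene" or "top"; returns the picture (384x512x3 uint8, blue, green, red); there is no depth.
- robot.get_calibration(name): a dict with "vertical_fov" (degrees; the focal length in pixels is half the picture's height over the tangent of half this angle, whatever the lens; pixels are square), "cx", "cy" (the principal point, pixels), "rvec" (rotation vector, rad) and "tvec" (3), from world to camera coordinates, as OpenCV has them. Camera axes: x right, y down, z forward; pixel columns grow to the right and rows downward; lengths in m; the calibration is good to about 2 mm. A picture is of the moment at which its call begins. get_calibration takes no time and is no camera call.
A pose or a line that the arm cannot do raises robot.IKError and nothing moves.
- robot.job_done(): hands the job in; it is judged then, once.
The state is a dict: "time": time; "q": joint angles; "qvel": joint speeds; "joint_torque": joint torques, N m; "tool_pos": TCP position; "tcp_rot": TCP orientation; "ft_force": force on the tool from outside, world axes, zero at the start; "torque": the same for the moment, N m; "gripper_width": finger opening in m; "gripper_force": force on a finger pad.
Only numpy, scipy, OpenCV 4.12 (cv2) and the standard library are available. Lean on these libraries where they do the work, as an engineer would, in place of code of your own. Each camera call takes 0.05 s, during which the arm holds its last target. There are 200 camera calls.

TASK

Rack the freshly degreased parts to drain. On the upright post with the red foot stack, from the bottom up, the wide black flange, the aluminium tube and the brass collar, lowering each one onto the last rather than dropping it; hang the steel cup mouth-down, fully home, on the slanting peg with the blue foot and the copper cup likewise on the one with the yellow foot. Leave the flap disc and the tape measure where they lie, and let go of everything.

Things in the scene. Friction and masses are not known exactly. Their poses are not given: they have to be found in the camera images.
- flange: Black steel ring, 60 mm outside diameter, 26 mm bore, 14 mm high, loose, lying flat; about 0.25 kg. Origin: centre of its underside, z up.
- tube: Short bright aluminium tube, 44 mm outside diameter, 26 mm bore, 26 mm high, loose, standing on end; about 0.08 kg. Origin: centre of its underside, z up.
- collar: Brass ring, 52 mm outside diameter, 26 mm bore, 14 mm high, loose, lying flat; about 0.17 kg. Origin: centre of its underside, z up.
- steel_cup: Silvery steel cup, loose, 50 mm across, 55 mm tall, standing mouth-down; wall 3 mm, closed end 4 mm, 51 mm deep inside; 0.14 kg. Origin: centre of the mouth; z points to the closed end (up). Seated, the closed end rests on the peg's end: the peg's tip point is then 42 mm from the mouth along the cup's z. Let go, it sags towards hanging straight, wall against the rod.
- copper_cup: Reddish copper cup, loose, 50 mm across, 55 mm tall, standing mouth-down; wall 3 mm, closed end 4 mm, 51 mm deep inside; 0.14 kg. Origin: centre of the mouth; z points to the closed end (up). Seated, the closed end rests on the peg's end: the peg's tip point is then 42 mm from the mouth along the cup's z. Let go, it sags towards hanging straight, wall against the rod.
- post: Fixed upright post: red disc foot 84 mm across, 8 mm high, with a vertical steel rod 16 mm thick in its centre; the rod's top, tapered over its last 10 mm to 6 mm across, is 72 mm above the table. Origin: centre of the foot's underside, on the table. Once stacked, undersides are 8 mm (flange), 22 mm (tube), 48 mm (collar) above the table.
- peg_blue_tip (a point): Fixed draining peg: blue disc foot 68 mm across, 8 mm high; white rod 18 mm thick leaning 24.6 deg from vertical. Point: centre of the rod's hemispherical end (radius 9 mm), 80 mm above the table; 9 mm of rod lie beyond it. Own z is up; the rod rises along (0.416, 0, 0.909) in its own axes (own +x is roughly away from the robot, yaw within 0.5 rad). Foot centre: own x -14 mm.
- peg_yellow_tip (a point): Fixed draining peg: yellow disc foot 68 mm across, 8 mm high; white rod 18 mm thick leaning 24.6 deg from vertical. Point: centre of the rod's hemispherical end (radius 9 mm), 80 mm above the table; 9 mm of rod lie beyond it. Own z is up; the rod rises along (0.416, 0, 0.909) in its own axes (own +x is roughly away from the robot, yaw within 0.5 rad). Foot centre: own x -14 mm.
- flap_disc: Bystander: reddish-brown flap disc for a grinder, 100 mm across, 12 mm high, lying loose among the parts. Origin: centre of its underside. Not to be moved.
- tape: Bystander: yellow tape measure with a black dot on top, 44 x 40 x 28 mm high, loose among the parts. Origin: centre of its underside. Not to be moved.
There are look-alikes about, which are no part of the job. There is more than one size of the steel_cup; the one meant has the size given above.

How it is judged:
By the outcome, as a careful person would: the job done as asked, in the order asked, and still so for the second after the job is handed in, with the robot touching nothing.
It also fails if it takes over 128 s, if anything falls off the work surface, if the arm or the gripper's body presses on something with over 40 N, if the wrist force passes 120 N, or if a joint passes its speed limit or range.

## Working session

There is one attempt and no reset: what is moved stays moved. The work goes in short steps, each a Python script; the robot and the scene stay as the last script left them, time stands still between calls to the robot, and variables do not carry over. Pictures are saved under pics/ and viewed, at most 14 in all, crops included, and the job is handed in when it is done.

```bash
ls; mkdir -p pics; python3 - <<'E'
from plant import robot
import cv2
for n in("scene","top"):
    cv2.imwrite(f"pics/{n}0.png",robot.grab_frame(n)); print(n,robot.get_calibration(n))
print(robot.observe()["time"],robot.tip_reach)
E
```

```text
pics
scene {'vertical_fov': 56.128869791703075, 'cx': 252.10828233059442, 'cy': 187.65378260563537, 'rvec': array([ 1.66431989,  1.6524701 , -0.82502616]), 'tvec': array([-0.00369419, -0.23319724,  1.33175638])}
top {'vertical_fov': 56.48613276709066, 'cx': 254.61728367887213, 'cy': 196.29579598037967, 'rvec': array([ 2.21404847, -2.15484544,  0.08168387]), 'tvec': array([0.0024827 , 0.53866423, 0.98649791])}
0.1 0.0726
```

View pics/scene0.png

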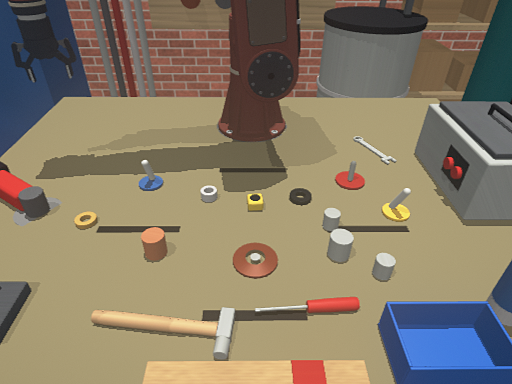

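View pics/top0.png

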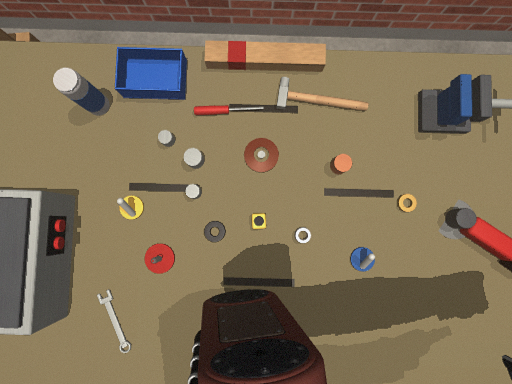

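Scene picture: the base is at the back, with the blue peg at (150,182), the red post at (350,180) and the yellow peg at (396,211). The copper cup is at (154,244). There are three silvery cups, at (340,246), (332,219) and (384,267), and I see the flange at (300,196), a tube at (209,194), a brass ring at (86,220), the tape at (255,202) and the flap disc at (255,260).
Top picture: the silvery cups are at (193,158), (193,191) and (165,138), and the copper cup is at (343,163). The flange is at (214,231), the tube at (303,236), brass at (408,203), the post at (160,258), the blue peg at (363,259) and the yellow peg at (131,208).

```bash
cat > cam.py <<'E'
import numpy as np, cv2
from plant import robot
class Cam:
    def __init__(s,n):
        c=robot.get_calibration(n); f=192/np.tan(np.radians(c["vertical_fov"]/2))
        s.K=np.array([[f,0,c["cx"]],[0,f,c["cy"]],[0,0,1.]]); s.r=np.array(c["rvec"]); s.t=np.array(c["tvec"])
        s.R=cv2.Rodrigues(s.r)[0]; s.C=-s.R.T@s.t
    def rays(s,uv):
        uv=np.atleast_2d(uv).astype(float); d=np.c_[uv,np.ones(len(uv))]@np.linalg.inv(s.K).T@s.R
        return d/np.linalg.norm(d,axis=1,keepdims=True)
    def plane(s,uv,z):
        d=s.rays(uv); return s.C+d*((z-s.C[2])/d[:,2])[:,None]
    def proj(s,P): return cv2.projectPoints(np.atleast_2d(P).astype(float),s.r,s.t,s.K,None)[0].reshape(-1,2)
cams={n:Cam(n) for n in("scene","top")}
def tri(us,ut):
    """two-view midpoint; returns point and gap between rays"""
    a,b=cams["scene"],cams["top"]; d,e=a.rays(us)[0],b.rays(ut)[0]
    k=np.linalg.lstsq(np.c_[d,-e],b.C-a.C,rcond=None)[0]
    p,q=a.C+k[0]*d,b.C+k[1]*e
    return (p+q)/2,np.linalg.norm(p-q)
E
python3 - <<'E'
from cam import *
pairs=dict(cupA=((340,236),(193,156)),cupB=((332,213),(193,191)),cupC=((384,259),(165,136)),copper=((153,236),(343,162)),flange=((300,194),(214,231)),tube=((209,190),(303,235)),collar=((86,218),(408,202)),
 blue=((146,163),(371,256)),yellow=((407,191),(121,201)),post=((352,163),(155,259)),disc=((255,258),(261,154)),tape=((255,197),(259,220)))
for k,(a,b) in pairs.items(): p,g=tri(a,b); print(k,p.round(4),round(g,4))
for n in cams: print(n,cams[n].C.round(3))
s=cv2.imread("pics/scene0.png"); t=cv2.imread("pics/top0.png")
z=lambda im,x,y,w,h,k:cv2.resize(im[y:y+h,x:x+w],None,fx=k,fy=k,interpolation=cv2.INTER_CUBIC)
cv2.imwrite("pics/topL.png",z(t,110,120,180,155,4)[:600])
cv2.imwrite("pics/sceneR.png",z(s,240,150,185,140,4))
cv2.imwrite("pics/R.png",np.vstack([z(t,290,150,130,125,3)[:,:390],z(s,60,150,130,72,3),][:1]+[z(s,75,150,130,65,3)]))
E
```

```text
cupA [0.642  0.1887 0.054 ] 0.0005
cupB [0.5473 0.1893 0.0387] 0.0032
cupC [0.6982 0.2708 0.0422] 0.0007
copper [ 0.637  -0.2216  0.0508] 0.0032
flange [0.4379 0.1286 0.0128] 0.0002
tube [ 0.4338 -0.1187  0.0237] 0.0035
collar [ 0.534  -0.4151  0.0132] 0.0049
blue [ 0.3854 -0.2895  0.079 ] 0.0045
yellow [0.5126 0.3726 0.0787] 0.005
post [0.3611 0.2782 0.0628] 0.0017
disc [0.6618 0.0025 0.0067] 0.001
tape [0.4721 0.0046 0.0295] 0.0029
scene [ 1.209 -0.013  0.606]
top [0.465 0.017 1.023]
```

View pics/topL.png

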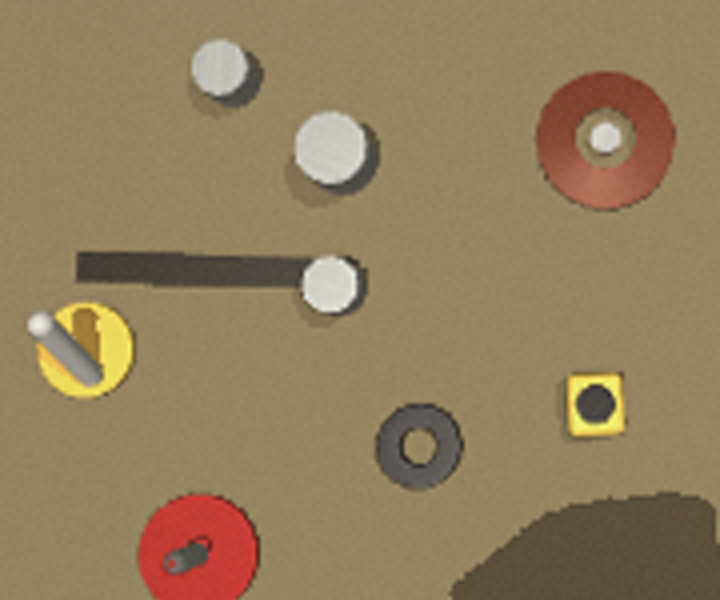

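View pics/sceneR.png

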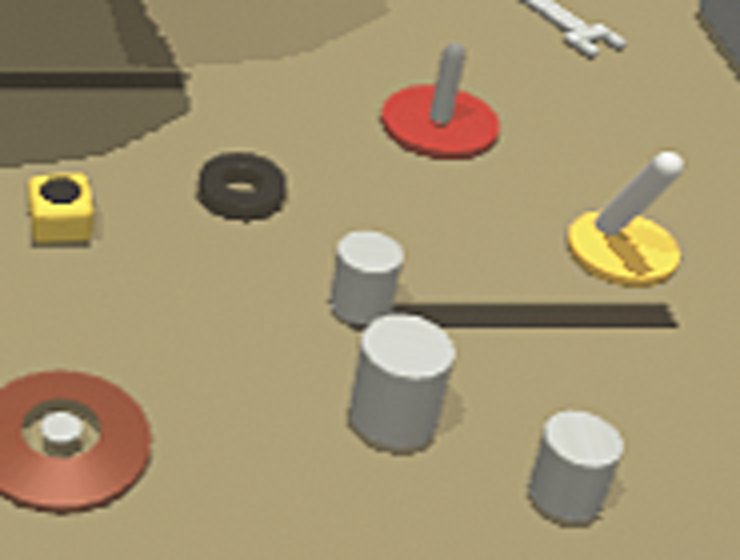

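View pics/R.png

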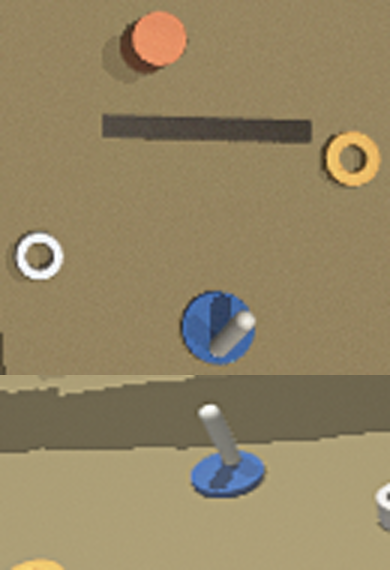

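The crops show that the silvery cup at scene (340,246) / top (193,158) is about 54 mm tall and 49 mm across. The two other candidates, at (332,219) and (384,267), are about 40 mm tall and 41 mm across, so the big middle one is the steel cup. The other look-alikes:
- **Collar:** the yellow/brass ring at top (408,203) is the only brass-coloured ring.
- **Tube:** the one at (303,236) is the only tube.
- **Yellow objects:** the tape and the yellow peg foot are clearly distinct.

The rods lean outward. Next I'll fit these precisely.

```bash
cat > meas.py <<'E'
from cam import *
from scipy.optimize import least_squares, minimize_scalar
U=4
def crop(im,c,w):
    x,y=c[0]-w,c[1]-w; return cv2.resize(im[y:y+2*w,x:x+2*w],None,fx=U,fy=U,interpolation=cv2.INTER_CUBIC),np.array([x,y])
def blob(im,c,w,f):
    """largest blob of mask f(hsv) round pixel c: (contour in image pixels)"""
    z,o=crop(im,c,w); m=f(cv2.cvtColor(z,cv2.COLOR_BGR2HSV).astype(int)).astype(np.uint8)
    cs=max(cv2.findContours(m,cv2.RETR_EXTERNAL,cv2.CHAIN_APPROX_NONE)[0],key=cv2.contourArea)
    return (cv2.convexHull(cs)[:,0]+.5)/U-.5+o
def dense(h): # resample the hull evenly
    h=np.vstack([h,h[:1]]); s=np.r_[0,np.cumsum(np.linalg.norm(np.diff(h,axis=0),axis=1))]
    t=np.linspace(0,s[-1],200)[:-1]; return np.c_[np.interp(t,s,h[:,0]),np.interp(t,s,h[:,1])]
def circ(n,h,z,far):
    P=cams[n].plane(dense(h),z)[:,:2]; m=P.mean(0)
    if far:
        d=m-cams[n].C[:2]; d/=np.linalg.norm(d); P=P[(P-m)@d>-.1*np.ptp(P,0).mean()]
    s=least_squares(lambda v:np.hypot(*(P-v[:2]).T)-v[2],[*m,.03]).x
    return s
def disc(ims,cs,w,f,h,far):
    B={n:blob(ims[n],cs[n],w,f) for n in cs}
    g=lambda z:np.linalg.norm(circ("scene",B["scene"],z,far)[:2]-circ("top",B["top"],z,far)[:2])
    r=minimize_scalar(g,bounds=(h-.03,h+.03),method="bounded"); z=r.x
    a,b=(circ(n,B[n],h,far) for n in("scene","top"))
    return dict(z=round(z,4),gap=round(r.fun,4),scene=a.round(4),top=b.round(4))
def rod(ims,cs,w,f,r):
    N=[];E=[]
    for n in("scene","top"):
        z,o=crop(ims[n],cs[n],w); m=f(cv2.cvtColor(z,cv2.COLOR_BGR2HSV).astype(int)).astype(np.uint8)
        k,l,st,_=cv2.connectedComponentsWithStats(m); i=1+np.argmax(st[1:,4])
        p=np.argwhere(l==i)[:,::-1]; p=(p+.5)/U-.5+o; c=p.mean(0)
        ax=np.linalg.svd(p-c,full_matrices=False)[2][0]
        up=cams[n].proj([*cams[n].plane(c,.05)[0][:2],.09])[0]-cams[n].proj([*cams[n].plane(c,.05)[0][:2],.05])[0]
        if ax@up<0: ax=-ax
        d=np.linalg.norm(cams[n].C-cams[n].plane(c,.06)[0]); end=((p-c)@ax).max()
        E.append(c+ax*(end-r*cams[n].K[0,0]/d)); R=cams[n].rays([c,c+ax*5]); N.append(np.cross(*R))
    v=np.cross(*N); v*=np.sign(v[2])/np.linalg.norm(v)
    p,g=tri(*E); return p.round(4),round(g,4),v.round(3),"tilt",np.degrees(np.arccos(v[2])).round(1),"yaw",np.degrees(np.arctan2(v[1],v[0])).round(1)
H=lambda a,b,s=100,v=60:(lambda q:(q[...,0]>=a)&(q[...,0]<=b)&(q[...,1]>s)&(q[...,2]>v))
grey=lambda v0,v1,s=55:(lambda q:(q[...,1]<s)&(q[...,2]>=v0)&(q[...,2]<v1))
E
cat > run1.py <<'E'
from meas import *
ims={n:cv2.imread(f"pics/{n}0.png") for n in("scene","top")}
J=dict(steel=((340,240),(193,158),16,grey(190,256),.055,0),copper=((153,240),(343,163),20,H(0,14,100,195),.055,0),
 flange=((300,196),(214,231),17,lambda q:q[...,2]<95,.014,1),tube=((209,192),(303,236),14,grey(165,256),.026,1),
 collar=((86,220),(408,203),17,H(12,28,130,150),.014,1),post=((350,180),(160,258),24,H(0,5,150,100),.008,1),
 blueft=((150,182),(363,259),18,H(100,125,110,30),.008,1),yelft=((396,211),(131,208),20,H(20,32,150,90),.008,1),tape=((255,202),(259,221),14,H(20,32,150,90),.028,1),flap=((255,260),(261,155),30,H(0,14,110,60),.012,1))
for k,(a,b,w,f,h,far) in J.items(): print(k,disc(ims,dict(scene=a,top=b),w,f,h,far))
for k,a,b,f in(("blue",(147,172),(368,258),grey(90,256)),("yellow",(400,200),(127,207),grey(90,256)),("post",(351,170),(157,258),lambda q:(q[...,1]<80))):
    print(k,rod(ims,dict(scene=a,top=b),14 if k!="post" else 9,f,.009 if k!="post" else .0))
E
python3 run1.py
```

```text
steel {'z': np.float64(0.0533), 'gap': np.float64(0.0009), 'scene': array([0.6429, 0.1918, 0.0241]), 'top': array([0.6407, 0.1912, 0.0234])}
copper {'z': np.float64(0.0537), 'gap': np.float64(0.0004), 'scene': array([ 0.6371, -0.2211,  0.0243]), 'top': array([ 0.6356, -0.2217,  0.0241])}
flange {'z': np.float64(0.0109), 'gap': np.float64(0.0012), 'scene': array([0.442 , 0.1283, 0.0292]), 'top': array([0.4382, 0.13  , 0.0282])}
tube {'z': np.float64(0.0246), 'gap': np.float64(0.0009), 'scene': array([ 0.4358, -0.1189,  0.0222]), 'top': array([ 0.434 , -0.1198,  0.0216])}
collar {'z': np.float64(0.0119), 'gap': np.float64(0.0002), 'scene': array([ 0.5357, -0.4144,  0.0248]), 'top': array([ 0.5332, -0.4151,  0.0252])}
post {'z': np.float64(0.0056), 'gap': np.float64(0.0011), 'scene': array([0.3612, 0.2815, 0.0407]), 'top': array([0.3579, 0.281 , 0.0414])}
blueft {'z': np.float64(0.0053), 'gap': np.float64(0.0006), 'scene': array([ 0.3746, -0.2893,  0.0325]), 'top': array([ 0.3713, -0.2903,  0.0328])}
yelft {'z': np.float64(0.0037), 'gap': np.float64(0.001), 'scene': array([0.5044, 0.3673, 0.0333]), 'top': array([0.4989, 0.3676, 0.0328])}
tape {'z': np.float64(0.0231), 'gap': np.float64(0.0005), 'scene': array([0.4761, 0.005 , 0.0217]), 'top': array([0.4699, 0.0057, 0.0234])}
flap {'z': np.float64(0.0046), 'gap': np.float64(0.0005), 'scene': array([0.6676, 0.0024, 0.0491]), 'top': array([0.6595, 0.0022, 0.0501])}
blue (array([ 0.3916, -0.29  ,  0.0852]), np.float64(0.0026), array([0.462, 0.048, 0.886]), 'tilt', np.float64(27.6), 'yaw', np.float64(5.9))
yellow (array([0.513 , 0.3735, 0.0804]), np.float64(0.0017), array([0.395, 0.132, 0.909]), 'tilt', np.float64(24.6), 'yaw', np.float64(18.5))
post (array([0.3557, 0.2852, 0.069 ]), np.float64(0.001), array([-0.04 ,  0.077,  0.996]), 'tilt', np.float64(5.0), 'yaw', np.float64(117.4))
```

All heights and radii match the text to within about 3 mm, and the yellow rod's tilt comes out at 24.6°. Next I'll check IK for every pose, then grasp the flange with a table probe to find the fingertip height.

```bash
cat > act.py <<'E'
from cam import *
from scipy.spatial.transform import Rotation as Rn
P=dict(steel=(.6418,.1915),copper=(.6364,-.2214),flange=(.440,.1292),tube=(.4349,-.1194),collar=(.5345,-.4148),post=(.3595,.281))
PEG=dict(blue=((.388,-.289,.080),6.),yellow=((.514,.3728,.080),18.5))
UP=.22
def down(yaw): return [180,0,yaw]
def peg(n):
    t,y=PEG[n]; t=np.array(t); y=np.radians(y); d=np.array([.416*np.cos(y),.416*np.sin(y),.909]); return t,d,float(np.degrees(y))
def tilt(d):
    z=-d; yv=np.cross([0,0,1.],d); yv/=-np.linalg.norm(yv); return Rn.from_matrix(np.c_[np.cross(yv,z),yv,z]).as_euler("xyz",degrees=True).tolist()
def st():
    o=robot.observe(); print("t",round(o["time"],2),"tcp",np.round(o["tool_pos"],4),"w",round(o["gripper_width"],4),"gf",np.round(o["gripper_force"],1),"F",np.round(o["ft_force"],1)); return o
E
python3 - <<'E'
from act import *
for k,v in P.items():
    for yaw in(0,180): print(k,yaw,[None if (q:=robot.ik([*v,z],down(yaw))) is None else np.round(q) for z in(.08,UP)])
for n in PEG:
    t,d,y=peg(n); e=tilt(d); print(n,np.round(e,1))
    for s in(.05,.12): print([None if (q:=robot.ik(t+s*d,e)) is None else np.round(q)])
st()
E
```

```text
steel 0 [array([   5.,   22.,    1.,   69.,    0., -175.]), array([   5.,   18.,   11.,   82.,    0., -175.])]
steel 180 [array([ 5., 22.,  1., 69.,  0.,  5.]), array([ 5., 18., 11., 82.,  0.,  5.])]
copper 0 [array([-30.,  23.,   2.,  69.,   0., 150.]), array([-30.,  19.,  12.,  83.,   0., 150.])]
copper 180 [array([-30.,  23.,   2.,  69.,   0., -30.]), array([-30.,  19.,  12.,  83.,   0., -30.])]
flange 0 [array([ -0., -15., -38.,  67.,   0., 180.]), array([ -0., -19., -27.,  83.,   0., 180.])]
flange 180 [array([ -0., -15., -38.,  67.,   0.,  -0.]), array([ -0., -19., -27.,  83.,   0.,  -0.])]
tube 0 [array([-32., -16., -39.,  67.,   0., 148.]), array([-32., -21., -28.,  83.,   0., 148.])]
tube 180 [array([-32., -16., -39.,  67.,   0., -32.]), array([-32., -21., -28.,  83.,   0., -32.])]
collar 0 [array([-49.,  23.,   2.,  69.,   0., 131.]), array([-49.,  19.,  12.,  83.,   0., 131.])]
collar 180 [array([-49.,  23.,   2.,  69.,   0., -49.]), array([-49.,  19.,  12.,  83.,   0., -49.])]
post 0 [array([  22.,  -15.,  -38.,   67.,    0., -158.]), array([  22.,  -20.,  -27.,   83.,    0., -158.])]
post 180 [array([ 22., -15., -38.,  67.,   0.,  22.]), array([ 22., -20., -27.,  83.,   0.,  22.])]
blue [180.   24.6   6. ]
[array([-42.,  12.,  -9.,  86., -18., 135.])]
[array([-40.,  14.,  -0.,  93., -17., 137.])]
yellow [180.   24.6  18.5]
[array([  23.,   47.,   35.,  103.,    2., -176.])]
[array([  23.,   53.,   51.,  113.,    2., -176.])]
t 0.1 tcp [ 0.2073 -0.5628  0.3032] w 0.0856 gf 0.0 F [-0.1  0.6 -0. ]
```

```bash
sed -i 's/np.cross(yv,z),yv,z\]/np.cross(yv,z)*-1,-yv,z]/' act.py; python3 - <<'E'
from act import *
x,y=P["flange"]
robot.set_gripper(.072); robot.move_pose([x,y,.16],down(180)); st()
robot.line_to([x,y,.085],vel=.12)
g=robot.line_to([x,y,.058],vel=.02,guard=4); z=robot.observe()["tool_pos"][2]; print("contact",g); st()
robot.line_to([x,y,z+.0045],vel=.03); robot.set_gripper(.03); st()
robot.line_to([x,y,UP-.04],vel=.15); st()
cv2.imwrite("pics/f1.png",cv2.resize(robot.grab_frame("scene")[100:250,200:400],None,fx=3,fy=3))
E
```

```text
t 3.02 tcp [0.4404 0.1287 0.1602] w 0.072 gf 0.0 F [ 0.5  0.1 -0.3]
contact True
t 4.77 tcp [0.4399 0.1292 0.0643] w 0.072 gf 3.0 F [-1.6  0.8  5.9]
t 5.37 tcp [0.4402 0.1292 0.0691] w 0.0566 gf 65.0 F [-0.9 -0.4  5.5]
t 6.26 tcp [0.4394 0.1292 0.1788] w 0.057 gf 64.3 F [ 0.3  0.4 -3.8]
```

View pics/f1.png

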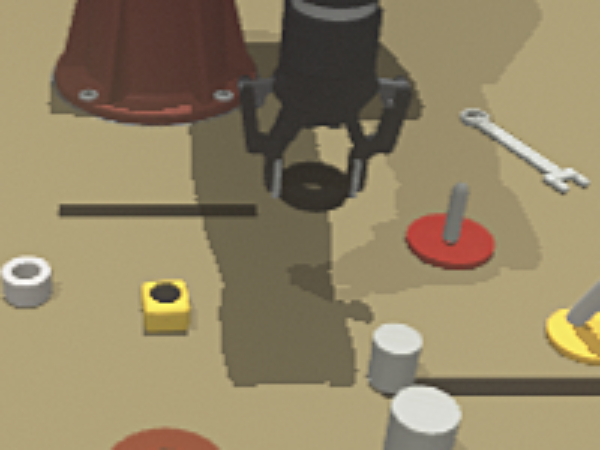

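The picture shows the flange held level between the pads at crop pixel (310,187), with the post at (455,240). Placing it now.

```bash
cat >> act.py <<'E'
def place(off,base,ztop=.072):
    """lower a held ring (underside `off` below the TCP) on the post to underside height base"""
    x,y=P["post"]
    robot.line_to([x,y,ztop+off+.035],vel=.25); robot.line_to([x,y,ztop+off+.006],vel=.1)
    g=robot.line_to([x,y,base+off-.003],vel=.04,guard=5); o=st(); u=o["tool_pos"][2]-off; print("contact",g,"underside",round(u,4),"want",base)
    return g and abs(u-base)<.0035
def release(w=.072,up=.20):
    p=robot.observe()["tool_pos"]; robot.set_gripper(w); robot.line_to([p[0],p[1],up],vel=.2); st()
E
python3 - <<'E'
from act import *
if place(.0691,.008): release()
for n in("scene","top"):cv2.imwrite(f"pics/{n}1.png",robot.grab_frame(n))
z=lambda im,x,y,w,h,k:cv2.resize(im[y:y+h,x:x+w],None,fx=k,fy=k,interpolation=cv2.INTER_CUBIC)
cv2.imwrite("pics/p1.png",z(cv2.imread("pics/scene1.png"),300,120,100,100,5))
E
```

```text
t 9.18 tcp [0.3594 0.281  0.0771] w 0.0568 gf 65.2 F [-1.5 -1.2  6.3]
contact True underside 0.008 want 0.008
t 10.24 tcp [0.3591 0.2808 0.1988] w 0.0718 gf 0.0 F [-0.5 -0.1 -0.8]
```

View pics/p1.png

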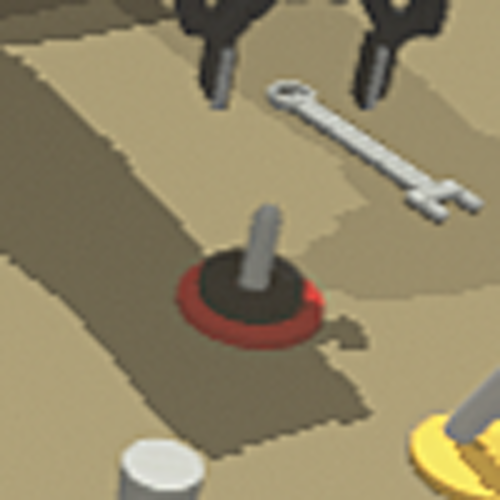

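The flange lies flat on the red foot with the rod through it, at crop pixel (250,285). Next come the tube and then the collar.

```bash
cat >> act.py <<'E'
def pick(n,zt,w=.072,up=.17):
    x,y=P[n]; robot.set_gripper(w); robot.move_pose([x,y,up],down(180))
    robot.line_to([x,y,zt+.012],vel=.15); g=robot.line_to([x,y,zt],vel=.05,guard=8)
    o=st(); zt=o["tool_pos"][2]; robot.set_gripper(.02); robot.line_to([x,y,UP],vel=.2); o=st(); return (not g) and o["gripper_width"]>.03, zt
E
python3 - <<'E'
from act import *
ok,z=pick("tube",.078,.066); print(ok,z)
ok=ok and place(z,.022); print(ok)
if ok:
    release()
    ok,z=pick("collar",.0705); print(ok,z)
    im=robot.grab_frame("scene"); cv2.imwrite("pics/s2.png",im)
cv2.imwrite("pics/p2.png",cv2.resize(robot.grab_frame("scene")[100:250,0:400],None,fx=2,fy=2))
E
```

```text
t 13.16 tcp [ 0.4348 -0.1193  0.0778] w 0.066 gf 0.0 F [-0.  -0.5  0. ]
t 14.37 tcp [ 0.4345 -0.1191  0.2186] w 0.0421 gf 60.8 F [ 0.2 -0.9 -0.7]
True 0.07784506693063054
t 17.84 tcp [0.3594 0.281  0.1007] w 0.0423 gf 61.3 F [-2.1 -1.2  5.3]
contact True underside 0.0229 want 0.022
True
t 18.89 tcp [0.3591 0.2809 0.199 ] w 0.0724 gf 0.0 F [-0.2 -0.  -0.6]
t 22.77 tcp [ 0.5344 -0.4147  0.0702] w 0.0713 gf 0.0 F [-0.9 -0.2  1. ]
t 24.01 tcp [ 0.5341 -0.4143  0.2181] w 0.049 gf 62.3 F [-0.7 -0.4 -2.9]
True 0.07021817943889797
```

View pics/p2.png

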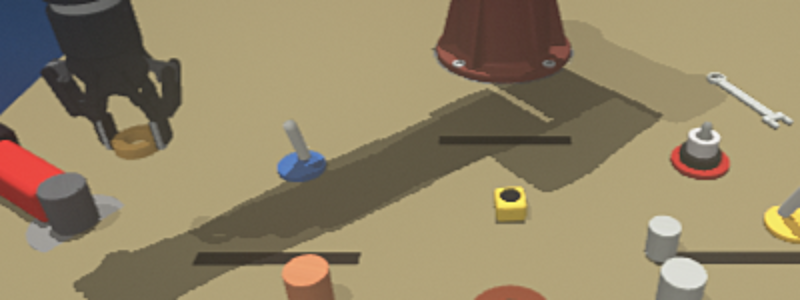

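The tube is seated on the flange at (703,145) and the collar is held at (135,142). I'll place the collar, then pick up the steel cup.

```bash
cat >> act.py <<'E'
def hang(n,off):
    t,d,_=peg(n); e=tilt(d); robot.move_pose(t+(off+.035)*d,e); st()
    g=robot.line_to(t+(off-.036)*d,vel=.08,guard=8)
    if not g: g=robot.line_to(t+(off-.050)*d,vel=.025,guard=6)
    o=st(); s=(np.array(o["tool_pos"])-t)@d-off; print("contact",g,"tip from mouth",round(-s,4),"want .042"); return g and abs(s+.042)<.005
E
python3 - <<'E'
from act import *
ok=place(.0702,.048); print(ok)
if ok:
    release(); cv2.imwrite("pics/s3.png",robot.grab_frame("scene"))
    ok,z=pick("steel",.093,up=.18); print(ok,z)
    t,d,_=peg("yellow"); print(np.round(robot.ik(t+.128*d,tilt(d))),np.round(robot.ik(t+.05*d,tilt(d))))
    if ok and hang("yellow",z) : pass
E
```

```text
t 28.26 tcp [0.3592 0.2809 0.1194] w 0.0491 gf 63.0 F [-1.3 -0.7  5.2]
contact True underside 0.0492 want 0.048
True
t 29.17 tcp [0.3593 0.2809 0.1998] w 0.0719 gf 0.0 F [-0.5 -0.5 -0.4]
t 31.62 tcp [0.6416 0.1914 0.0927] w 0.072 gf 0.0 F [ 0.4 -1.   0.2]
t 32.73 tcp [0.6412 0.1914 0.2183] w 0.0479 gf 61.9 F [ 0.4  0.3 -2.3]
True 0.09270688331245949
[ 23.  54.  54. 114.   2.   4.] [ 23.  47.  35. 103.   2.   4.]
t 33.62 tcp [0.5649 0.3889 0.1953] w 0.048 gf 61.9 F [ 0.  -0.3 -1.7]
t 35.02 tcp [0.5343 0.3796 0.1262] w 0.0481 gf 62.7 F [0.8 1.4 5.1]
contact True tip from mouth 0.0418 want .042
```

I put the steel cup on the wrong peg: it belongs on blue. It is still gripped, so I'll back it straight out and take it to blue.

```bash
python3 - <<'E'
from act import *
z=.0927
t,d,_=peg("yellow"); robot.line_to(t+(z+.035)*d,vel=.12); st()
robot.move_pose([.52,.15,.27],down(180)); robot.move_pose([.45,-.15,.27],down(180)); st()
ok=hang("blue",z); print(ok)
cv2.imwrite("pics/s4.png",cv2.resize(robot.grab_frame("scene")[100:270,80:430],None,fx=2,fy=2))
E
```

```text
t 35.82 tcp [0.5641 0.3896 0.1951] w 0.0483 gf 62.0 F [ 0.1  0.2 -1.5]
t 38.3 tcp [ 0.4505 -0.1493  0.27  ] w 0.0482 gf 61.9 F [ 1.3  0.6 -1.3]
t 39.06 tcp [ 0.4416 -0.2824  0.1964] w 0.048 gf 61.9 F [ 0.3  1.  -1.8]
t 40.48 tcp [ 0.4089 -0.2871  0.1256] w 0.0479 gf 62.7 F [1.7 0.6 5.3]
contact True tip from mouth 0.0425 want .042
True
```

View pics/s4.png

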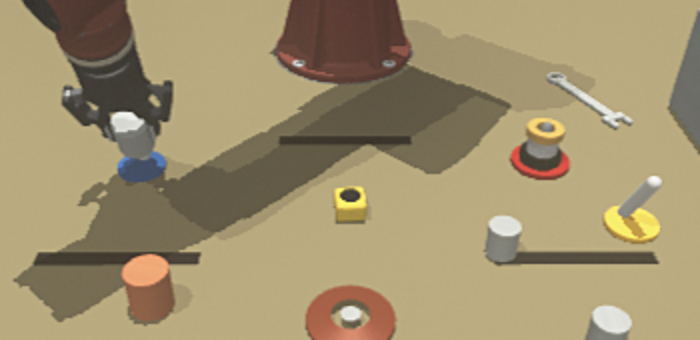

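The steel cup sits on the blue peg at (133,135), and the stack of flange, tube and collar is at (543,145). I'll release the cup and do copper on yellow.

```bash
cat >> act.py <<'E'
def unhang(n,off):
    t,d,_=peg(n); p=np.array(robot.observe()["tool_pos"]); robot.set_gripper(.075); robot.pause(.3); robot.line_to(p+.09*d,vel=.12); st()
E
python3 - <<'E'
from act import *
unhang("blue",.0927)
ok,z=pick("copper",.093,up=.18); print(ok,z)
cv2.imwrite("pics/s5a.png",robot.grab_frame("scene"))
if ok:
    p=robot.observe()["tool_pos"]; robot.line_to([p[0],p[1],.27],vel=.2); robot.move_pose([.55,.15,.27],down(180))
    ok=hang("yellow",z); print(ok)
    if ok: unhang("yellow",z); robot.move_pose([.5,.05,.32],down(180)); robot.pause(.5)
for n in("scene","top"): cv2.imwrite(f"pics/{n}5.png",robot.grab_frame(n))
st()
E
python3 -c "
import cv2
cv2.imwrite('pics/s5.png',cv2.resize(cv2.imread('pics/scene5.png')[120:300,70:440],None,fx=2,fy=2))"
```

```text
t 42.12 tcp [ 0.4459 -0.283   0.2067] w 0.0748 gf 0.0 F [ 0.6 -0.5 -0.2]
t 44.27 tcp [ 0.6362 -0.2213  0.0928] w 0.0722 gf 0.0 F [ 0.4  0.3 -0. ]
t 45.39 tcp [ 0.6359 -0.2211  0.2183] w 0.0483 gf 61.9 F [-0.3 -0.1 -1.8]
True 0.09276918854839478
t 48.47 tcp [0.5653 0.3887 0.1969] w 0.048 gf 62.0 F [-0.1  0.9 -1. ]
t 49.87 tcp [0.5343 0.3796 0.1262] w 0.0483 gf 62.8 F [0.9 0.4 3.7]
contact True tip from mouth 0.0418 want .042
True
t 51.46 tcp [0.5697 0.3915 0.2075] w 0.0752 gf 0.0 F [-0.   0.1  0.1]
t 53.54 tcp [0.5  0.05 0.32] w 0.0748 gf 0.0 F [-0.6  1.6  0.2]
```

View pics/s5.png

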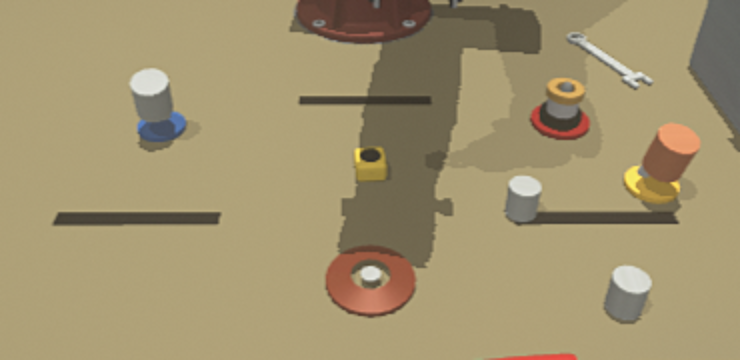

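View pics/top5.png

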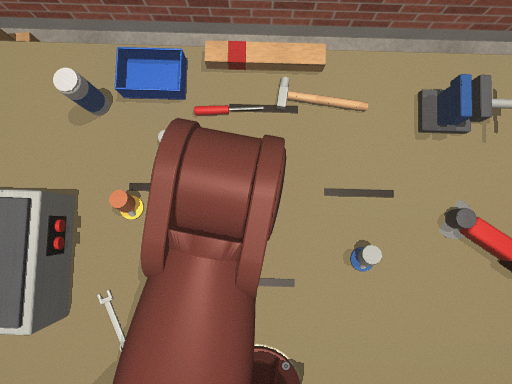

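```bash
python3 - <<'E'
from act import *
print(tri((145,160),(371.5,255)),tri((408.5,189.5),(119.5,199)))
robot.job_done()
E
```

```text
(array([ 0.38905509, -0.28819978,  0.09054986]), np.float64(0.0021611994898602226)) (array([0.51720456, 0.37316601, 0.08681149]), np.float64(0.0036981562869353537))
the job is handed in; nothing more can be done
```

The job is handed in at about 54 s on the robot's clock. The flange, tube and collar are stacked in order on the red post, the steel cup hangs on the blue peg and the copper cup on the yellow one (I briefly set the steel cup on yellow by mistake, still gripped, and moved it). The flap disc and tape look unmoved in the last picture, and the gripper is open and clear.

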